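Refit the hob's control knob and hold it pressed in

ROBOT

A 6-joint arm with a two-finger parallel gripper is mounted at the origin on a cart in front of the work surface, level with it; the furniture and walls round the work are solid. World frame = base frame: x ahead of the robot, y to its left, z up, the work surface at z = 0. Lengths are in m, angles in rad, forces in N, time in s.
With the tool pointing down it reaches from about 0.225 to 0.875 m from the base axis. Payload 3.4 kg.
Tool frame: the origin (TCP) lies between the finger pads; the fingertips stand 22 mm ahead of it and the grasp point (between the pads) lies 3 mm ahead of it (arm.tips_ahead is the distance from the TCP to the fingertips, in m); z points along the fingers, y is the line along which they close (so a half turn about z gives the same grasp; the last joint's range is limited). The gripper opens to 85 mm and grips with 20 to 120 N. Pads are 22 mm wide; open, the fingers measure 114 mm over their backs; the gripper's body (76 mm by 85 mm) begins 54 mm behind the grasp point. The pads swing forward as they close: fully open they stand 13 mm farther back than shut.
Start: joints at [-1.458, 0.276, 1.505, -0, 1.361, -0.121], TCP at [0.133, -0.559, 0.253] pointing down, gripper open.
Joint ranges: [-2.89, 2.89], [-0.75, 2.08], [0.22, 2.7], [-1.18, 4.32], [0.11, 2.71], [-2.7, 2.7]. Speed limits (rad/s): [2.57, 2.57, 3.14, 3.14, 3.14, 3.14].

INTERFACE

Orientations are given as a 3x3 rotation matrix whose columns are the frame's x, y, z axes.
In Python, from plant import arm gives the robot as it stands.
- The arm moves only by the tool move_arm, never from a script. Its argument "rows" is a list of rows, each an object with "travel": the shift along the tool's x, y, z in units of 0.4 m (1.0 is 0.4 m), a list of three; "spin": the turn about the tool's z in units of 180 degrees (1.0 is 180 degrees); "grip": the opening, from -1 (shut) to 1 (fully open), so that 0 is half open. A call has exactly 8 rows; each row shifts and turns the commanded pose from where the row before left it, along the tool's axes as they then stand; what a row does not reach is not made up. A row lasts 1/12 s, in which the tool goes at most 41.7 mm and 7.16 degrees, less where a joint would pass 70% of its speed; a pose out of reach is approached as far as the arm can. A call with a number of a shift or a turn outside -1 to 1 is refused whole. A call with a gripper value outside its range is refused whole. The fingers move at their own pace and stop on an object; "squeeze" is the grip in N (left out, the last holds). Time passes only in rows, so rows that do not move let the fingers close, or fill a call up. It gives the time, the measured TCP pose, the force, the opening and the grip force at its end, in the units of the state.
- arm.sense(): the state, without advancing time (a new reading comes with each control period).
- arm.snapshot(name): name is "side" or "top" or "wrist"; returns (picture, depth): 420x560x3 uint8, red, green, blue; 420x560 float32, m along the optical axis (not along the pixel's ray), 0 where there is no reading.
- arm.get_calibration(name): a dict with "vertical_fov" (degrees; the focal length in pixels is half the picture's height over the tangent of half this angle, whatever the lens; pixels are square), "cx", "cy" (the principal point, pixels), "k1" (the pictures are not rectified: a ray, as slopes to the right and down, at radius r is drawn at 1 + k1 r^2 times it, then the intrinsics apply), "extrinsics" (4x4, takes a point from world to camera coordinates). Camera axes: x right, y up, looking along -z (the intrinsics and any distortion apply to the point x, -y, -z); pixel columns grow to the right and rows downward; lengths in m; the calibration is good to about 2 mm. A picture is of the moment at which its call begins: read the wrist's pose just before it. get_calibration takes no time and is no camera call; for the wrist camera it gives the pose at the moment of the call.
- arm.finish_job(): hands the job in; it is judged then, once.
The state is a dict: "clock": time; "q": joint angles; "qd": joint speeds; "joint_torque": joint torques, N m; "tcp_pos": TCP position; "tool_rot": TCP orientation; "ft_force": force on the tool from outside, world axes, zero at the start; "ft_torque": the same for the moment, N m; "gripper_width": finger opening in m; "grip_force": force on a finger pad.
Only numpy, scipy, OpenCV 4.12 (cv2) and the standard library are available. Lean on these libraries where they do the work, as an engineer would, in place of code of your own. Each camera call takes 0.05 s, during which the arm holds its last target. There are 200 camera calls.

TASK

The control knob has come off the table-top gas hob. Pick it up, turn it so that its pointer faces the off mark on the hob (then the flat in its bore matches the flat on the upright spindle), push it onto the spindle until it is seated, and press knob and spindle all the way down against the spring. Finish with the gripper still holding the knob pressed fully down, and leave the salt mill, the tin and the glass beside the hob where they stand.

Things in the scene. Friction and masses are not known exactly. Their poses are not given: they have to be found in the camera images.
- control_knob: Loose black cooker knob, upright on the worktop. Origin: centre of underside; z up, x to its pointer. Round skirt 45 mm across, 21 high; on it a bar grip 14 wide (along y), x -20 to +26, top at z 39 mm; a pointed nose and white line mark only the +x end. Bore in the underside on the origin, 18 mm deep, 17.8 across, with a flat on the +x side 1.8 mm from the axis. About 50 g.
- knob_pointer (a point): Tip of the knob's pointer, at (33, 0, 28) mm in the knob's frame.
- hob: Fixed steel gas hob, 260 (x) x 220 (y) mm, flat top 55 mm above the worktop. Origin: centre of underside; z up, x from spindle end to burner. Burner and pan support (radius 73, 25 mm above the top) at x = +35. Bare spindle upright on the top at x = -95, y = 0 mm; off mark: small black bar on the top, 43 mm from the spindle axis towards the burner (+x).
- spindle_tip (a point): Centre of the upper end of the brass D-spindle, 79 mm above the worktop if not pressed; axes as the hob's. 16 mm diameter, 24 mm above the hob's top; its flat faces +x (burner, off mark), 1 mm from the axis; the top 2.5 mm taper. Knob seated: end of its bore on this tip, its underside 18 mm below the tip. The spindle does not turn.
- spindle (a joint): How far the spindle is pressed down, m: 0 as it stands, 0.005 fully down at a hard stop. A spring pushes it back up with 4 N at the start and 8 N fully down.
- salt_mill: Salt mill, 44 mm diameter, 90 mm tall, standing loose near the hob. Origin: centre of its underside. Bystander.
- food_tin: Food tin, 76 mm diameter, 58 mm tall, standing loose. Origin: centre of its underside. Bystander.
- glass: Drinking glass, 81 mm diameter, 92 mm tall, standing loose. Origin: centre of its underside. Bystander.

How it is judged:
By the outcome, as a careful person would: the job done as asked, in the order asked, and still so for the second after the job is handed in, while the arm keeps its last pose, push and grip.
It also fails if it takes over 35 s, if anything falls off the work surface, if the arm or the gripper's body presses on something with over 40 N, if the wrist force passes 120 N, or if a joint passes its speed limit or range.

## Working session

There is one attempt and no reset: what is moved stays moved. The work goes in short steps, Python scripts to look and compute and a tool call to move; the robot and the scene stay as the last step left them, time stands still between calls to the robot, and variables do not carry over. Pictures are saved under pics/ and viewed, at most 10 in all, crops included, and the job is handed in when it is done.

Besides the shell and the picture viewer there is one more tool, called after "Request:" as a command line: name --argument value ..., lists and objects as JSON in quotes. move_arm: Moves the arm, as the interface text tells. Its arguments: {"type":"object","properties":{"rows":{"type":"array","items":{"type":"object","properties":{"travel":{"type":"array","items":{"type":"number","minimum":-1,"maximum":1}},"spin":{"type":"number","minimum":-1,"maximum":1},"grip":{"type":"number"}}}},"squeeze":{"type":"number"}},"required":["rows"]}

```bash
mkdir -p pics; cat > h.py <<'E'
import numpy as np, cv2
from plant import arm
def snap(n):
    c=arm.get_calibration(n); p,d=arm.snapshot(n); return p,d,c
def K(c,h=420):
    f=h/2/np.tan(np.radians(c["vertical_fov"])/2); return f,c["cx"],c["cy"],c["k1"]
def ray(c,u,v):
    f,cx,cy,k=K(c); a=np.array([(u-cx)/f,(v-cy)/f]); s=a.copy()
    for _ in range(20): s=a/(1+k*(s@s))
    E=np.array(c["extrinsics"]); R=E[:3,:3]; o=-R.T@E[:3,3]
    return o,R.T@np.array([s[0],-s[1],-1.0])
def onplane(c,u,v,z):
    o,d=ray(c,u,v); return o+d*(z-o[2])/d[2]
def cloud(c,d):
    f,cx,cy,k=K(c); v,u=np.mgrid[:d.shape[0],:d.shape[1]]
    ax,ay=(u-cx)/f,(v-cy)/f; sx,sy=ax,ay
    for _ in range(20): q=1+k*(sx**2+sy**2); sx,sy=ax/q,ay/q
    E=np.array(c["extrinsics"]); P=np.stack([sx*d,-sy*d,-d],-1)
    return (P-E[:3,3])@E[:3,:3]
E
python3 - <<'E'
from h import *
print(arm.sense()["tcp_pos"],arm.tips_ahead)
for n in("side","top"):
    p,d,c=snap(n); cv2.imwrite(f"pics/{n}1.png",p[...,::-1]); np.savez(f"{n}1.npz",p=p,d=d,c=np.array([c],object)); print(n,c["vertical_fov"],c["k1"],onplane(c,280,210,0),ray(c,0,0)[0])
E
```

```text
[ 0.13314285 -0.55886148  0.25243734] 0.022
side 55.17874350734611 0.005609558294373944 [ 0.58153404 -0.10936447  0.        ] [0.63900327 0.58020922 0.62847623]
top 52.65453277013132 -0.010245693886415051 [ 0.61744958 -0.03350111  0.        ] [ 0.4159609  -0.03884546  1.03741656]
```

View pics/top1.png

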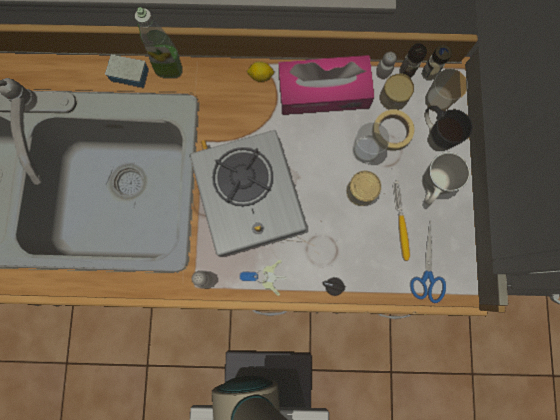

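View pics/side1.png

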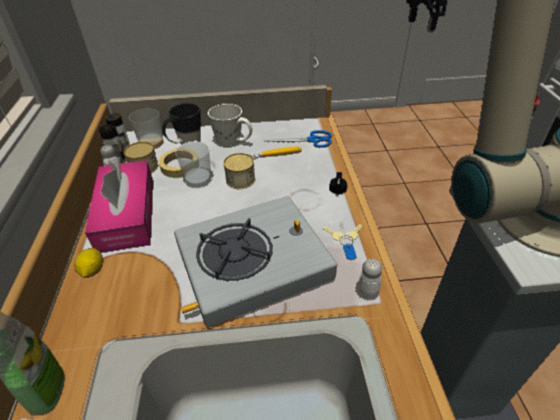

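The top view shows the knob near (333,286) with its nose to the left, the spindle at (258,228), the off mark at (253,211), the burner at (243,177) and the mill at (203,280). The side view shows the knob at (338,184) and the spindle at (297,226).

```bash
python3 - <<'E'
from h import *
for n,boxk,boxs in(("top",(312,268,356,304),(240,200,275,245)),("side",(322,165,356,202),(265,210,315,245))):
    z=np.load(f"{n}1.npz",allow_pickle=True);p,d,c=z["p"],z["d"],z["c"][0]
    P=cloud(c,d)
    x0,y0,x1,y1=boxk
    m=np.zeros(d.shape,bool);m[y0:y1,x0:x1]=p[y0:y1,x0:x1].max(-1)<75
    Q=P[m&(P[...,2]>.004)&(P[...,2]<.05)]; 
    bar=Q[Q[:,2]>.031]; print(n,"knob pts",len(Q),np.median(Q,0),"bar",len(bar),bar.mean(0),bar[:,:2].min(0),bar[:,:2].max(0))
    w,V=np.linalg.eigh(np.cov(bar[:,:2].T)); print(" axis",V[:,1],np.degrees(np.arctan2(V[1,1],V[0,1])),np.sqrt(w))
    x0,y0,x1,y1=boxs
    S=P[y0:y1,x0:x1].reshape(-1,3); t=S[(S[:,2]>.066)&(S[:,2]<.09)]; print(" spindle",len(t),t.mean(0),t.max(0))
    hm=(P[...,2]>.05)&(P[...,2]<.06)&(P[...,0]<.75)&(P[...,1]<.35)&(P[...,1]>-.1)
    hm=cv2.morphologyEx(hm.astype(np.uint8),cv2.MORPH_OPEN,np.ones((5,5)))
    cs,_=cv2.findContours(hm,0,2);cc=max(cs,key=cv2.contourArea)
    h=P[cc[:,0,1],cc[:,0,0]][:,:2].astype(np.float32)
    r=cv2.minAreaRect(h*1000);print(" hob",r,np.median(P[hm>0][:,2]))
    b=cv2.resize(p[boxk[1]-6:boxk[3]+6,boxk[0]-6:boxk[2]+6],None,fx=7,fy=7,interpolation=2)
    b2=cv2.resize(p[190:250,230:285] if n=="top" else p[200:250,260:325],None,fx=6,fy=6,interpolation=2)
    H=max(b.shape[0],b2.shape[0]);f=lambda a:cv2.copyMakeBorder(a,0,H-a.shape[0],0,0,0)
    cv2.imwrite(f"pics/{n}crop.png",np.hstack([f(b),f(b2)])[...,::-1])
E
```

```text
top knob pts 245 [ 0.43305486 -0.16599072  0.0227212 ] bar 107 [ 0.43454146 -0.16513307  0.03807772] [ 0.42456704 -0.18681709] [ 0.44469992 -0.13789632]
 axis [0.23713652 0.97147634] 76.28240330247367 [0.00431973 0.01348494]
 spindle 27 [0.55977947 0.01724136 0.07692056] [0.56445062 0.02457496 0.08172533]
 hob ((652.2697143554688, 47.651275634765625), (257.53204345703125, 219.2251434326172), 18.037477493286133) 0.05502873683718814
side knob pts 239 [ 0.4370074  -0.15823269  0.02031291] bar 68 [ 0.43472166 -0.16183947  0.03718953] [ 0.42492684 -0.18868071] [ 0.44476131 -0.13924459]
 axis [0.23057819 0.9730538 ] 76.66888533569362 [0.00395143 0.01518498]
 spindle 41 [0.55995669 0.01704143 0.07434909] [0.56449821 0.0241124  0.08094456]
 hob ((652.1411743164062, 44.98545837402344), (258.3211364746094, 220.11294555664062), 18.033676147460938) 0.05434084513145678
```

View pics/topcrop.png

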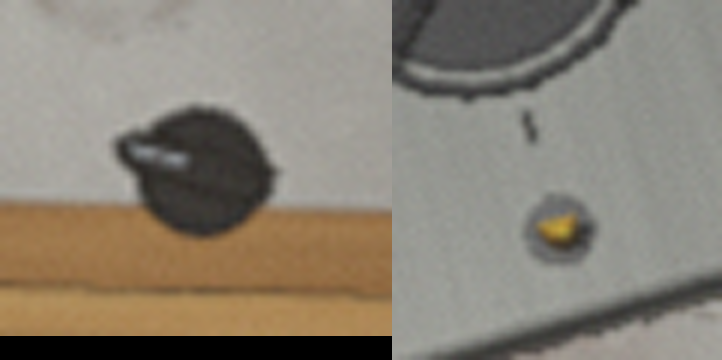

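Both views agree on the knob (pointer about 76.5°) and the hob (yaw 18°), and the crop shows the pointer nose to the left. Next I work out the approach.

```bash
cat >> h.py <<'E'
def delta(pos,yaw=None,s=None):
    "tool-frame travel in units and spin options to put TCP at pos with tool x (tool down) at heading yaw deg (or half turn)"
    s=s or arm.sense(); R=np.array(s["tool_rot"]); t=R.T@(np.array(pos)-s["tcp_pos"])
    h=np.degrees(np.arctan2(R[1,0],R[0,0])); print("tcp",np.round(s["tcp_pos"],4),"tool x heading",round(h,2),"q6",round(np.degrees(s["q"][5]),1),"w",s["gripper_width"],"tilt",np.round(R[:2,2],4))
    print(" travel",np.round(t/0.4,4),"mm",np.round(t*1000,1))
    if yaw is not None:
        e=[(h-a+180)%360-180 for a in(yaw,yaw+180)]; print(" spin deg",np.round(e,2),"units",np.round(np.array(e)/180,4))
E
python3 - <<'E'
from h import *
s=arm.sense();print(np.round(s["tool_rot"],3)); delta([.42,-.17,.19],76.5)
c=arm.get_calibration("wrist");E=np.array(c["extrinsics"]);print(c["vertical_fov"],np.array(s["tool_rot"]).T@(-E[:3,:3].T@E[:3,3]-s["tcp_pos"]),np.array(s["tool_rot"]).T@(-E[2,:3]))
E
```

```text
[[ 0.973  0.232 -0.   ]
 [ 0.232 -0.973  0.002]
 [ 0.    -0.002 -1.   ]]
tcp [ 0.1332 -0.5589  0.2525] tool x heading 13.4 q6 -6.9 w 0.08557394392035328 tilt [-0.0002  0.0016]
 travel [ 0.9228 -0.7795  0.1578] mm [ 369.1 -311.8   63.1]
 spin deg [-63.1 116.9] units [-0.3506  0.6494]
63.24316748119385 [ 0.06599536  0.00029774 -0.12112036] [-2.58749064e-01  4.81367679e-04  9.65944455e-01]
```

Request:
move_arm --rows '[{"travel":[0.077,-0.065,0.013],"spin":0,"grip":1},{"travel":[0.077,-0.065,0.013],"spin":0,"grip":1},{"travel":[0.077,-0.065,0.013],"spin":0,"grip":1},{"travel":[0.077,-0.065,0.013],"spin":0,"grip":1},{"travel":[0.077,-0.065,0.013],"spin":0,"grip":1},{"travel":[0.077,-0.065,0.013],"spin":0,"grip":1},{"travel":[0.077,-0.065,0.013],"spin":0,"grip":1},{"travel":[0.077,-0.065,0.013],"spin":0,"grip":1}]'

```text
clock: 0.77
tcp_pos: [0.3253, -0.298, 0.2113]
tool_rot: [[0.973, 0.231, -0.0], [0.231, -0.973, 0.0], [-0.0, -0.0, -1.0]]
ft_force: [1.8, -0.2, 0.8]
gripper_width: 0.0855
grip_force: 0.0
```

Request:
move_arm --rows '[{"travel":[0.077,-0.065,0.013],"spin":0,"grip":1},{"travel":[0.077,-0.065,0.013],"spin":0,"grip":1},{"travel":[0.077,-0.065,0.013],"spin":0,"grip":1},{"travel":[0.077,-0.065,0.013],"spin":0,"grip":1},{"travel":[0,0,0],"spin":-0.039,"grip":0.2},{"travel":[0,0,0],"spin":-0.039,"grip":0.2},{"travel":[0,0,0],"spin":-0.039,"grip":0.2},{"travel":[0,0,0],"spin":-0.039,"grip":0.2}]'

```text
clock: 1.43
tcp_pos: [0.4205, -0.1695, 0.1905]
tool_rot: [[0.744, 0.668, -0.001], [0.668, -0.744, 0.0], [-0.0, -0.001, -1.0]]
ft_force: [0.1, 0.5, -0.1]
gripper_width: 0.0513
grip_force: 0.0
```

Request:
move_arm --rows '[{"travel":[0,0,0],"spin":-0.039,"grip":0.2},{"travel":[0,0,0],"spin":-0.039,"grip":0.2},{"travel":[0,0,0],"spin":-0.039,"grip":0.2},{"travel":[0,0,0],"spin":-0.039,"grip":0.2},{"travel":[0,0,0],"spin":-0.039,"grip":0.2},{"travel":[0,0,0],"spin":0,"grip":0.2},{"travel":[0,0,0],"spin":0,"grip":0.2},{"travel":[0,0,0],"spin":0,"grip":0.2}]'

```text
clock: 2.1
tcp_pos: [0.4203, -0.1702, 0.1907]
tool_rot: [[0.235, 0.972, -0.0], [0.972, -0.235, 0.0], [0.0, -0.0, -1.0]]
ft_force: [-0.3, -0.6, 0.6]
gripper_width: 0.0515
grip_force: 0.0
```

```bash
python3 - <<'E'
from h import *
delta([.4335,-.168,.1],76.5)
p,d,c=snap("wrist"); cv2.imwrite("pics/w1.png",p[...,::-1]); P=cloud(c,d)
m=(P[...,2]>.031)&(P[...,2]<.045)&(p.max(-1)<90)&(abs(P[...,0]-.434)<.05)&(abs(P[...,1]+.165)<.05)
B=P[m];w,V=np.linalg.eigh(np.cov(B[:,:2].T));a=V[:,1]*np.sign(V[1,1]);n=np.array([-a[1],a[0]])
print(len(B),B.mean(0),np.degrees(np.arctan2(a[1],a[0])),"along",np.percentile(B[:,:2]@a,[0.5,99.5]),"across",np.percentile(B[:,:2]@n,[1,50,99]),"top z",np.median(B[:,2]))
mk=(P[...,2]>.008)&(P[...,2]<.025)&(p.max(-1)<90)&(abs(P[...,0]-.434)<.05)&(abs(P[...,1]+.165)<.05)
S=P[mk];print("skirt",len(S),np.percentile(S[:,:2]@a,[.5,99.5]),np.percentile(S[:,:2]@n,[.5,99.5]))
r=cv2.minAreaRect((B[:,:2]*1000).astype(np.float32));print(r)
E
```

```text
tcp [ 0.4203 -0.1702  0.1907] tool x heading 76.43 q6 -17.3 w 0.05153181634638732 tilt [-0.0004  0.0001]
 travel [0.013  0.0309 0.2268] mm [ 5.2 12.3 90.7]
 spin deg [-7.0000e-02  1.7993e+02] units [-4.000e-04  9.996e-01]
942 [ 0.43429667 -0.16612158  0.03923211] 75.50528060833383 along [-0.0764185  -0.02538012] across [-0.46899115 -0.46175943 -0.4553197 ] top z 0.03940298874105436
skirt 1068 [-0.07518385 -0.02665663] [-0.48297092 -0.4414577 ]
((434.879638671875, -164.83055114746094), (52.01150894165039, 14.062173843383789), 75.62086486816406)
```

View pics/w1.png

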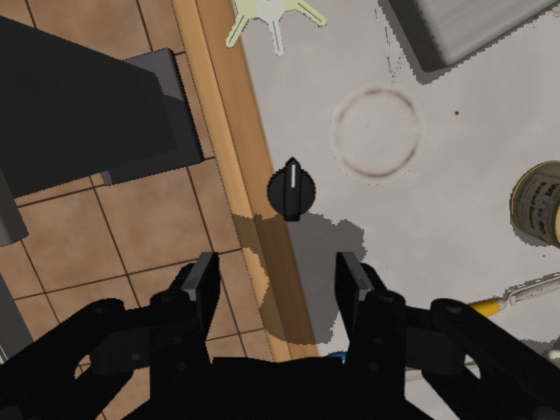

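The wrist view shows the knob at (291,190) with its white line up and the nose at (292,160), so tool x lies along the pointer. The fingers straddle it, so I descend onto the bar.

Request:
move_arm --rows '[{"travel":[0.0085,0.0315,0],"spin":0.005,"grip":0.2},{"travel":[0,0,0.08],"spin":0,"grip":0.2},{"travel":[0,0,0.08],"spin":0,"grip":0.2},{"travel":[0,0,0.08],"spin":0,"grip":0.2},{"travel":[0,0,0.08],"spin":0,"grip":0.2},{"travel":[0,0,0.03],"spin":0,"grip":0.2},{"travel":[0,0,0.014],"spin":0,"grip":0.2},{"travel":[0,0,0],"spin":0,"grip":0.2}]' --squeeze 50

```text
clock: 2.82
tcp_pos: [0.4329, -0.1696, 0.0442]
tool_rot: [[0.248, 0.969, -0.002], [0.969, -0.248, 0.001], [0.001, -0.003, -1.0]]
ft_force: [0.8, 0.2, 0.4]
gripper_width: 0.0512
grip_force: 0.0
```

Request:
move_arm --rows '[{"travel":[0,0,0],"spin":0,"grip":-1},{"travel":[0,0,0],"spin":0,"grip":-1},{"travel":[0,0,0],"spin":0,"grip":-1},{"travel":[0,0,0],"spin":0,"grip":-1},{"travel":[0,0,0],"spin":0,"grip":-1},{"travel":[0,0,0],"spin":0,"grip":-1},{"travel":[0,0,0],"spin":0,"grip":-1},{"travel":[0,0,0],"spin":0,"grip":-1}]'

```text
clock: 3.48
tcp_pos: [0.4346, -0.1705, 0.0467]
tool_rot: [[0.248, 0.969, 0.003], [0.969, -0.248, -0.002], [-0.001, 0.003, -1.0]]
ft_force: [-0.3, 0.0, 7.0]
gripper_width: 0.013
grip_force: 51.3
```

Request:
move_arm --rows '[{"travel":[0,0,-0.02],"spin":0,"grip":-1},{"travel":[0,0,-0.06],"spin":0,"grip":-1},{"travel":[0,0,-0.09],"spin":0,"grip":-1},{"travel":[0,0,-0.09],"spin":0,"grip":-1},{"travel":[0,0,-0.09],"spin":0,"grip":-1},{"travel":[0,0,-0.02],"spin":0,"grip":-1},{"travel":[0,0,0],"spin":0,"grip":-1},{"travel":[0,0,0],"spin":0,"grip":-1}]'

```text
clock: 4.15
tcp_pos: [0.4331, -0.1696, 0.1934]
tool_rot: [[0.247, 0.969, 0.0], [0.969, -0.247, -0.0], [-0.0, 0.0, -1.0]]
ft_force: [-0.7, 0.1, -0.7]
gripper_width: 0.0128
grip_force: 50.4
```

```bash
python3 - <<'E'
from h import *
s=arm.sense();print(s["ft_force"],s["grip_force"])
delta([.562-.06,.0175-.02,.19],18.0)
p,d,c=snap("wrist"); cv2.imwrite("pics/w2.png",p[...,::-1]); np.savez("w2.npz",p=p,d=d)
P=(cloud(c,d)-s["tcp_pos"])@np.array(s["tool_rot"])   # tool frame
np.save("w2tool.npy",P)
m=(abs(P[...,0])<.045)&(abs(P[...,1])<.04)&(P[...,2]>-.01)&(P[...,2]<.06)&(d>0)
for a in np.arange(-.01,.06,.005):
    k=m&(P[...,2]>a)&(P[...,2]<a+.005); Q=P[k]
    if len(Q)>5: print(round(a,3),len(Q),Q[:,:2].min(0).round(4),Q[:,:2].max(0).round(4))
p,d,c=snap("side"); cv2.imwrite("pics/s2.png",p[...,::-1])
tp=np.array(s["tcp_pos"]);E=np.array(c["extrinsics"]);q=E[:3,:3]@tp+E[:3,3];f,cx,cy,k=K(c);print("tcp in side",cx+f*q[0]/-q[2],cy-f*q[1]/-q[2])
u,v=int(cx+f*q[0]/-q[2]),int(cy-f*q[1]/-q[2])
b=cv2.resize(p[max(v-50,0):v+50,u-50:u+50],(500,500))
cv2.imwrite("pics/w2s.png",np.hstack([cv2.resize(p[max(v-50,0):v+60,u-50:u+50],(380,418)),cv2.resize(cv2.imread("pics/w2.png")[...,::-1][100:420,140:440],(392,418))])[...,::-1])
E
```

```text
[-0.68850816  0.05364785 -0.74168997] 50.40000915527344
tcp [ 0.4331 -0.1696  0.1934] tool x heading 75.67 q6 -15.6 w 0.012824726769152884 tilt [ 0.0003 -0.0003]
 travel [0.4474 0.0636 0.0085] mm [179.   25.4   3.4]
 spin deg [  57.67 -122.33] units [ 0.3204 -0.6796]
-0.01 389 [-0.0115 -0.0189] [0.0116 0.0205]
-0.005 460 [-0.0081 -0.0188] [0.0117 0.0205]
0.0 391 [-0.0116 -0.0188] [0.0253 0.0207]
0.005 3761 [-0.0204 -0.0189] [0.0317 0.0206]
0.01 319 [ 0.0063 -0.0187] [0.0318 0.0205]
0.015 138 [ 0.0104 -0.0118] [0.0319 0.0134]
0.02 419 [ 0.0029 -0.0185] [0.0318 0.0197]
0.025 824 [ 0.0003 -0.02  ] [0.0316 0.0217]
0.03 230 [-0.0006 -0.0213] [0.0207 0.0223]
0.035 177 [-0.0011 -0.0211] [0.0207 0.0231]
0.04 110 [ 0.0072 -0.0199] [0.0204 0.0215]
tcp in side 344.2519001130082 118.39510936867322
```

View pics/w2s.png

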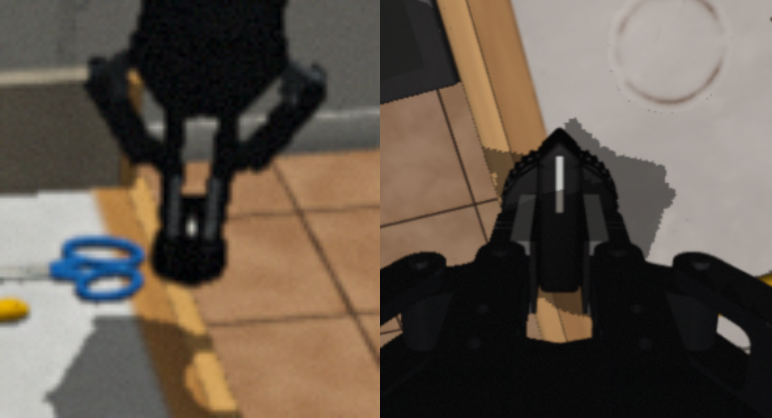

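The knob is held upright, with the bar parallel to the pads and the nose along tool +x. I move to a viewpoint just short of the spindle and turn.

Request:
move_arm --rows '[{"travel":[0.092,0.016,0],"spin":0,"grip":-1},{"travel":[0.092,0.016,0],"spin":0,"grip":-1},{"travel":[0.092,0.016,0],"spin":0,"grip":-1},{"travel":[0.092,0.016,0],"spin":0,"grip":-1},{"travel":[0.092,0.016,0],"spin":0,"grip":-1},{"travel":[0,0,0],"spin":0.0356,"grip":-1},{"travel":[0,0,0],"spin":0.0356,"grip":-1},{"travel":[0,0,0],"spin":0.0356,"grip":-1}]'

```text
clock: 4.92
tcp_pos: [0.5089, 0.0017, 0.1908]
tool_rot: [[0.555, 0.832, -0.005], [0.832, -0.555, 0.0], [-0.002, -0.005, -1.0]]
ft_force: [-0.4, -0.2, -0.3]
gripper_width: 0.0124
grip_force: 50.4
```

Request:
move_arm --rows '[{"travel":[0,0,0],"spin":0.0356,"grip":-1},{"travel":[0,0,0],"spin":0.0356,"grip":-1},{"travel":[0,0,0],"spin":0.0356,"grip":-1},{"travel":[0,0,0],"spin":0.0356,"grip":-1},{"travel":[0,0,0],"spin":0.0356,"grip":-1},{"travel":[0,0,0],"spin":0.0356,"grip":-1},{"travel":[0,0,0],"spin":0,"grip":-1},{"travel":[0,0,0],"spin":0,"grip":-1}]'

```text
clock: 5.58
tcp_pos: [0.5091, 0.0006, 0.1915]
tool_rot: [[0.95, 0.312, -0.004], [0.312, -0.95, 0.0], [-0.003, -0.002, -1.0]]
ft_force: [-0.3, -0.2, 0.2]
gripper_width: 0.0122
grip_force: 50.4
```

```bash
python3 - <<'E'
from h import *
s=arm.sense()
delta([.562,.0175,.14],18.0)
p,d,c=snap("wrist"); cv2.imwrite("pics/w3.png",p[...,::-1]); W=cloud(c,d); R=np.array(s["tool_rot"]);T=np.array(s["tcp_pos"])
P=(W-T)@R
hsv=cv2.cvtColor(p,cv2.COLOR_RGB2HSV)
m=(W[...,2]>.07)&(W[...,2]<.09)&(np.hypot(W[...,0]-.562,W[...,1]-.0175)<.02)
B=P[m];print("spindle cloud",len(B),W[m].mean(0),"tool",B.mean(0),B.min(0),B.max(0))
near=np.hypot(W[...,0]-.562,W[...,1]-.0175)<.025
br=((hsv[...,0]>12)&(hsv[...,0]<35)&(hsv[...,1]>110)&near).astype(np.uint8)
v,u=np.nonzero(br);print("brass px",len(u),u.min(),u.max(),v.min(),v.max())
top=m&(W[...,2]>.0765);v,u=np.nonzero(top);print("top px",len(u),u.min(),u.max(),v.min(),v.max(), P[top].min(0),P[top].max(0))
# off mark
mk=(W[...,2]>.05)&(W[...,2]<.06)&(p.max(-1)<80)&(abs(np.hypot(W[...,0]-.562,W[...,1]-.0175)-.043)<.014)
n,l,st,ce=cv2.connectedComponentsWithStats(mk.astype(np.uint8))
for i in range(1,n):
    if st[i,4]>20: print("mark?",st[i],ce[i],(onplane(c,*ce[i],.055)-T)@R, onplane(c,*ce[i],.055))
b=(abs(P[...,0])<.045)&(abs(P[...,1])<.0075)&(P[...,2]>.003)&(P[...,2]<.011)
Q=P[b];print("bar",len(Q),Q.min(0),Q.max(0))
r=cv2.minAreaRect((Q[:,:2]*1000).astype(np.float32));print(r)
E
```

```text
tcp [0.5091 0.0006 0.1915] tool x heading 18.16 q6 64.1 w 0.012247575738640798 tilt [-0.0037  0.0004]
 travel [0.1393 0.0012 0.1284] mm [55.7  0.5 51.4]
 spin deg [ 1.6000e-01 -1.7984e+02] units [ 9.000e-04 -9.991e-01]
spindle cloud 252 [0.56004905 0.01410848 0.0790775 ] tool [0.0530025  0.00318186 0.11228609] [ 0.04763558 -0.0042366   0.11031406] [0.05675206 0.01070818 0.12111304]
brass px 324 0 554 39 371
top px 248 270 292 134 147 [ 0.04763558 -0.0042366   0.11031406] [0.05649633 0.01066932 0.1147426 ]
mark? [280  63   4  18  69] [281.47826087  71.62318841] [0.09885432 0.00372378 0.13620825] [0.60369724 0.02789479 0.055     ]
mark? [296 159  53  21 287] [326.59930314 173.73867596] [0.02585773 0.03824105 0.13640222] [ 0.54509585 -0.02765573  0.055     ]
bar 3545 [-0.01942102 -0.00746447  0.00300754] [0.03254665 0.00749357 0.01099225]
((6.5617828369140625, 0.25865936279296875), (14.934613227844238, 51.85763168334961), 87.2623519897461)
```

View pics/w3.png

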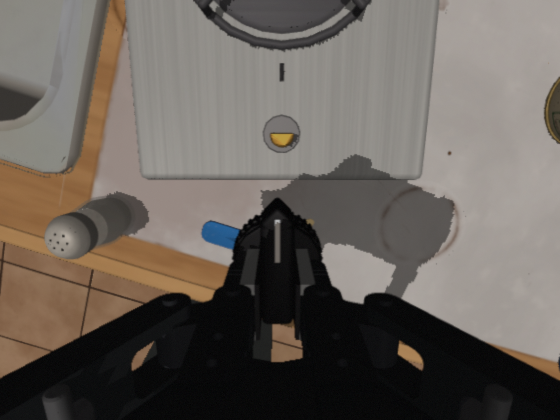

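The spindle's gold D is at (282,139), the off mark at (281,72), and the held knob's white line near (277,240) with its nose at (277,200). One refinement of the knob's place in the tool frame follows.

```bash
python3 - <<'E'
from h import *
s=arm.sense();R=np.array(s["tool_rot"]);T=np.array(s["tcp_pos"]);print(T)
p,d,c=snap("wrist");W=cloud(c,d);P=(W-T)@R
v,u=np.nonzero((p[205:280,262:292].min(-1)>110));u=u+262;v=v+205
zz=np.median(P[v,u,2]);
pts=np.array([(onplane(c,a,b,T[2]-zz)-T)@R for a,b in zip(u,v)]);
k=np.polyfit(pts[:,0],pts[:,1],1);print("line",len(u),zz,pts.mean(0),pts[:,0].min(),pts[:,0].max(),"slope deg",np.degrees(k[0]), "y@0",k[1])
m=(abs(P[...,0])<.04)&(abs(P[...,1])<.035)&(P[...,2]>.02)&(P[...,2]<.055)&(d>0)&(P[...,0]>.004)
Q=P[m&(P[...,2]<.03)]
for lo,hi in((.020,.024),(.024,.028),(.028,.032),(.032,.046)):
    Q=P[m&(P[...,2]>lo)&(P[...,2]<hi)]; print(lo,len(Q),Q.min(0).round(4),Q.max(0).round(4))
for n,mm in(("bar",(P[...,2]>.002)&(P[...,2]<.012)&(abs(P[...,1])<.006)&(abs(P[...,0])<.045)),("spin",(W[...,2]>.0765)&(W[...,2]<.085)&(np.hypot(W[...,0]-.562,W[...,1]-.0175)<.02))):
    Q=P[mm];print(n,Q.min(0).round(4),Q.max(0).round(4),np.median(Q,0).round(4))
E
```

```text
[0.509319   0.0005534  0.19190144]
line 15 0.006520126455536984 [0.02753135 0.00042628 0.00644615] 0.027122802252195405 0.02793966503293173 slope deg -0.04458687358774689 y@0 0.00044770538056209855
0.02 84 [ 0.0051 -0.0177  0.0201] [0.0324 0.0169 0.024 ]
0.024 1023 [ 0.004  -0.0202  0.024 ] [0.0323 0.0211 0.028 ]
0.028 124 [ 0.0042 -0.0199  0.0281] [0.0318 0.0209 0.0319]
0.032 468 [ 0.0041 -0.0212  0.032 ] [0.0215 0.022  0.0458]
bar [-0.0192 -0.006   0.0022] [0.0326 0.006  0.0119] [0.0079 0.     0.0072]
spin [ 0.0476 -0.0049  0.1105] [0.0564 0.0107 0.1152] [0.0531 0.0032 0.1126]
```

Request:
move_arm --rows '[{"travel":[0.069,0.0034,0],"spin":0.001,"grip":-1},{"travel":[0.069,0.0034,0],"spin":0,"grip":-1},{"travel":[0,0,0],"spin":0,"grip":-1},{"travel":[0,0,0.06],"spin":0,"grip":-1},{"travel":[0,0,0.06],"spin":0,"grip":-1},{"travel":[0,0,0.035],"spin":0,"grip":-1},{"travel":[0,0,0],"spin":0,"grip":-1},{"travel":[0,0,0],"spin":0,"grip":-1}]' --squeeze 60

```text
clock: 6.35
tcp_pos: [0.5627, 0.0149, 0.1305]
tool_rot: [[0.952, 0.307, -0.002], [0.307, -0.952, 0.0], [-0.002, -0.001, -1.0]]
ft_force: [-0.2, 0.6, -0.2]
gripper_width: 0.0123
grip_force: 62.8
```

```bash
python3 - <<'E'
from h import *
s=arm.sense();print(s["ft_force"],s["ft_torque"]);delta([.5620,.0153,.123],17.9)
p,d,c=snap("side");x=cv2.resize(p[140:250,240:350],(500,500),interpolation=2)
q,d,c=snap("top");y=cv2.resize(q[190:260,220:290],(290,290),interpolation=2)
cv2.imwrite("pics/s4.png",np.hstack([x,cv2.copyMakeBorder(y,0,210,0,0,0)])[...,::-1])
E
```

```text
[-0.15893664  0.55784564 -0.15772583] [0.00208294 0.01712041 0.00054532]
tcp [0.5627 0.0149 0.1305] tool x heading 17.87 q6 66.6 w 0.012344048620773715 tilt [-0.0024  0.0001]
 travel [-0.0013 -0.0015  0.0187] mm [-0.5 -0.6  7.5]
 spin deg [-3.0000e-02  1.7997e+02] units [-2.000e-04  9.998e-01]
```

View pics/s4.png

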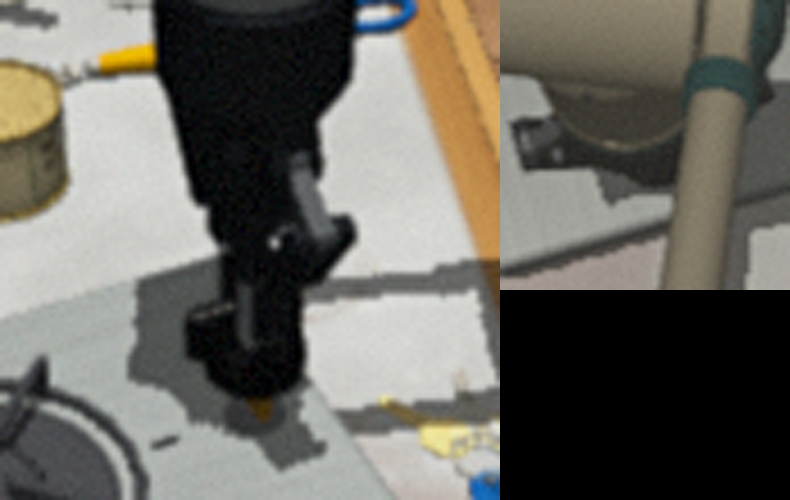

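The side view shows the knob directly above the gold spindle, nose towards the off mark. I descend gently past the taper.

Request:
move_arm --rows '[{"travel":[0,0,0.005],"spin":0,"grip":-1},{"travel":[0,0,0.005],"spin":0,"grip":-1},{"travel":[0,0,0.005],"spin":0,"grip":-1},{"travel":[0,0,0.005],"spin":0,"grip":-1},{"travel":[0,0,0.004],"spin":0,"grip":-1},{"travel":[0,0,0.003],"spin":0,"grip":-1},{"travel":[0,0,0],"spin":0,"grip":-1},{"travel":[0,0,0],"spin":0,"grip":-1}]'

```text
clock: 7.12
tcp_pos: [0.5634, 0.0149, 0.1204]
tool_rot: [[0.952, 0.306, -0.0], [0.306, -0.952, -0.0], [-0.0, 0.0, -1.0]]
ft_force: [-0.1, 0.4, -0.3]
gripper_width: 0.0124
grip_force: 62.8
```

It has entered with no force. Continuing to the seat.

Request:
move_arm --rows '[{"travel":[0,0,0.005],"spin":0,"grip":-1},{"travel":[0,0,0.005],"spin":0,"grip":-1},{"travel":[0,0,0.005],"spin":0,"grip":-1},{"travel":[0,0,0.005],"spin":0,"grip":-1},{"travel":[0,0,0.005],"spin":0,"grip":-1},{"travel":[0,0,0.003],"spin":0,"grip":-1},{"travel":[0,0,0],"spin":0,"grip":-1},{"travel":[0,0,0],"spin":0,"grip":-1}]'

```text
clock: 7.78
tcp_pos: [0.5634, 0.0149, 0.1092]
tool_rot: [[0.952, 0.306, -0.0], [0.306, -0.952, -0.0], [-0.0, -0.0, -1.0]]
ft_force: [-0.1, -0.6, -1.6]
gripper_width: 0.0123
grip_force: 63.0
```

Request:
move_arm --rows '[{"travel":[0,0,0.004],"spin":0,"grip":-1},{"travel":[0,0,0.004],"spin":0,"grip":-1},{"travel":[0,0,0.003],"spin":0,"grip":-1},{"travel":[0,0,0.002],"spin":0,"grip":-1},{"travel":[0,0,0],"spin":0,"grip":-1},{"travel":[0,0,0],"spin":0,"grip":-1},{"travel":[0,0,0],"spin":0,"grip":-1},{"travel":[0,0,0],"spin":0,"grip":-1}]'

```text
clock: 8.45
tcp_pos: [0.5634, 0.0149, 0.1048]
tool_rot: [[0.952, 0.306, 0.001], [0.306, -0.952, -0.0], [0.0, 0.0, -1.0]]
ft_force: [-2.1, 0.3, 5.2]
gripper_width: 0.0123
grip_force: 63.7
```

Request:
move_arm --rows '[{"travel":[0,0,0.003],"spin":0,"grip":-1},{"travel":[0,0,0.003],"spin":0,"grip":-1},{"travel":[0,0,0.003],"spin":0,"grip":-1},{"travel":[0,0,0.003],"spin":0,"grip":-1},{"travel":[0,0,0],"spin":0,"grip":-1},{"travel":[0,0,0],"spin":0,"grip":-1},{"travel":[0,0,0],"spin":0,"grip":-1},{"travel":[0,0,0],"spin":0,"grip":-1}]'

```text
clock: 9.12
tcp_pos: [0.5636, 0.0149, 0.1034]
tool_rot: [[0.952, 0.306, 0.002], [0.306, -0.952, -0.0], [0.002, 0.001, -1.0]]
ft_force: [-7.4, 1.0, 27.0]
gripper_width: 0.0125
grip_force: 66.4
```

A firm stop at 27 N, with some side load. I relieve the side load and see whether it goes lower.

Request:
move_arm --rows '[{"travel":[-0.0015,0,0],"spin":0,"grip":-1},{"travel":[-0.0015,0,0],"spin":0,"grip":-1},{"travel":[0,0,0],"spin":0,"grip":-1},{"travel":[0,0,0],"spin":0,"grip":-1},{"travel":[0,0,0],"spin":0,"grip":-1},{"travel":[0,0,0],"spin":0,"grip":-1},{"travel":[0,0,0],"spin":0,"grip":-1},{"travel":[0,0,0],"spin":0,"grip":-1}]'

```text
clock: 9.78
tcp_pos: [0.5635, 0.0148, 0.1034]
tool_rot: [[0.952, 0.306, 0.005], [0.306, -0.952, 0.0], [0.004, 0.001, -1.0]]
ft_force: [-6.2, 2.2, 24.1]
gripper_width: 0.0124
grip_force: 66.2
```

```bash
python3 - <<'E'
from h import *
s=arm.sense();print(s["ft_force"],s["ft_torque"]);R=np.array(s["tool_rot"]);T=np.array(s["tcp_pos"]);delta([.5620,.0153,.123],17.9)
p,d,c=snap("wrist");W=cloud(c,d);P=(W-T)@R
b=(P[...,0]>-.015)&(P[...,0]<.022)&(abs(P[...,1])<.005)&(abs(P[...,2]-.006)<.008);print("bar top world z",np.median(W[b][:,2]),"tool z",np.median(P[b][:,2]))
h=(P[...,0]>.045)&(P[...,0]<.07)&(abs(P[...,1])<.06)&(abs(W[...,2]-.055)<.01);print("hob top",np.median(W[h][:,2]))
x=p[0:300,130:430]
q,d,c=snap("side");y=cv2.resize(q[160:250,240:330],(450,450),interpolation=2)
cv2.imwrite("pics/f.png",np.hstack([cv2.copyMakeBorder(x,0,150,0,0,0),y])[...,::-1])
E
```

```text
[-6.21355904  2.19403493 24.07831205] [ 0.24393674  1.02107281 -0.01531748]
tcp [0.5635 0.0148 0.1034] tool x heading 17.82 q6 66.6 w 0.012388750608811129 tilt [0.0047 0.0002]
 travel [-0.003  -0.0022 -0.0489] mm [ -1.2  -0.9 -19.6]
 spin deg [-8.0000e-02  1.7992e+02] units [-5.000e-04  9.995e-01]
bar top world z 0.09630756757047337 tool z 0.007142983017150094
hob top 0.05573226169762901
```

View pics/f.png

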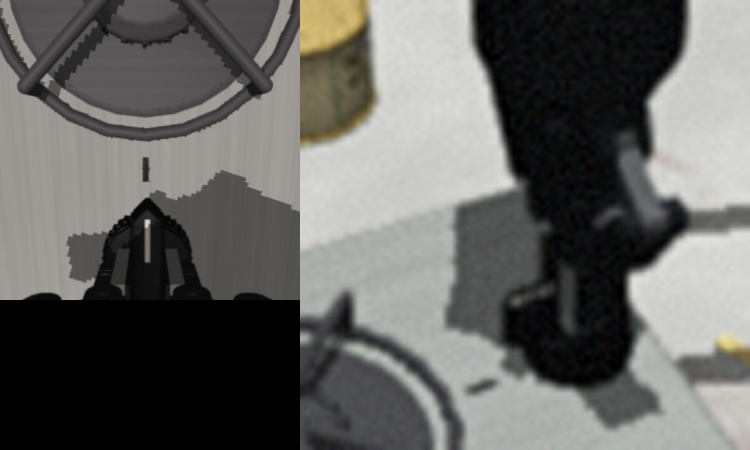

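The pointer faces the off mark and the bar top is about 40 mm above the hob, which is full depth. One small extra push confirms the hard stop.

Request:
move_arm --rows '[{"travel":[-0.001,0,0.002],"spin":0,"grip":-1},{"travel":[-0.001,0,0.001],"spin":0,"grip":-1},{"travel":[0,0,0],"spin":0,"grip":-1},{"travel":[0,0,0],"spin":0,"grip":-1},{"travel":[0,0,0],"spin":0,"grip":-1},{"travel":[0,0,0],"spin":0,"grip":-1},{"travel":[0,0,0],"spin":0,"grip":-1},{"travel":[0,0,0],"spin":0,"grip":-1}]'

```text
clock: 10.55
tcp_pos: [0.5634, 0.0148, 0.1033]
tool_rot: [[0.952, 0.306, 0.007], [0.306, -0.952, 0.0], [0.006, 0.002, -1.0]]
ft_force: [-6.0, 1.5, 29.5]
gripper_width: 0.0122
grip_force: 66.9
```

The force rose by 5 N and the TCP moved only 0.1 mm, so it is on the hard stop.

```bash
python3 -c "
from plant import arm
print(arm.finish_job())"
```

```text
the job is handed in; nothing more can be done
None
```

I seated the knob on the spindle with its pointer at the off mark and handed the job in at about 10.6 s, with the gripper still pressing it against the hard stop at about 30 N; I planned the path clear of the mill, tin and glass, but did not re-measure them afterwards.

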